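# Show the edge of the label plate over the ledge end

### The job

A blank brass label plate lies on the lacquered ledge in front of the glass dice case; the carver wants it sticking out at the end where the brass counter bell stands, so he can take it by its edge. Using the fingertips only to push, first push the ebony checker that lies between the plate and that end straight back until it rests against the glass, then push the plate along the ledge until about a third of its length overhangs that end, still flat and straight along the ledge. Pick nothing up, leave the other checker and everything else where it is, and end clear of everything.

Things in the scene. Friction and masses are not known exactly. Their poses are not given: they have to be found in the camera images.
- ledge: Fixed red-brown lacquered ledge, 380 mm long (y = -190 to 190, both ends open, dropping to the table) and 130 mm deep (front edge x = -65), flat top 45 mm above the table; one piece with the glass dice case behind it (glass face at x = 65, back at 200, top 92 mm up). Origin on the table under the ledge's centre; y axis along the ledge, x axis from its front edge to the glass.
- plate: Loose flat brass label plate, 50 x 90 x 6 mm, about 0.2 kg, with a tiny screw hole near either short end, lying flat on the front part of the ledge near its middle, long side along the ledge. Origin at the centre of its underside, y axis along its 90 mm length, z up.
- checker_left: Loose flat round ebony checker, 32 mm across, 11 mm thick, 20 g, lying flat on the front part of the ledge, on the +y side of the plate (ledge's y axis), in its way. Origin at the centre of its underside.
- checker_right: Another ebony checker just like it, lying on the -y side of the plate (ledge's y axis). Origin at the centre of its underside.
- bell: Brass counter bell, a dome with a push knob on a round wooden foot 80 mm across, 60 mm high, on the table off one end of the ledge: that is the end meant. Which end varies. Origin at the centre of its underside. Leave alone.
- dish: Turquoise ceramic dish, 110 mm across, 30 mm high, on the table off the other end of the ledge. Origin at the centre of its underside. Leave alone.
- die: Loose bone die, a 16 mm cube, on the ledge close to the glass near the middle. Origin at the centre of its underside. Leave alone.
- cup: Inlaid khatam dice cup, 70 mm across, 90 mm high, on the table beside the glass case on the +y side. Origin at the centre of its underside. Leave alone.
- tray: Small open wooden tray, 100 x 75 x 30 mm, on the table to the robot's front right. Origin at the centre of its underside. Leave alone.
- brush: Hand brush, 170 mm long, lying on the table to the robot's front left. Origin on its underside at about its middle. Leave alone.
Things that resemble listed ones, but are neither listed nor needed, are in the scene too. Of the things like the plate, leave any that is blue; of the rest the smaller one is meant. Leave any pink look-alike of the checker_right alone.

How it is judged (in metres and radians):
On the way, in this order (a step that is already met when the one before it is completed fails the run):
1. the checker between the plate and the bell's end has been pushed back to the glass (((y of bell in the frame of ledge above 0 m and (x of checker_left in the frame of ledge above 0.038 m and height (world z) of checker_left between 0.04 and 0.053 m)) or (y of bell in the frame of ledge below 0 m and (x of checker_right in the frame of ledge above 0.038 m and height (world z) of checker_right between 0.04 and 0.053 m)))), for 0.2 s.
2. the plate overhangs the bell's end of the ledge by about a third (((y of bell in the frame of ledge above 0 m and y of plate in the frame of ledge between 0.163 and 0.187 m) or (y of bell in the frame of ledge below 0 m and y of plate in the frame of ledge between -0.187 and -0.163 m))), for 0.2 s.
At the end, for the whole second after the job is handed in: The plate rests flat on the ledge with 18 to 42 mm of its 90 mm length past the ledge end on the bell's side, within 0.3 rad of straight along the ledge and not more than 10 mm over the front edge; the checker from that side lies flat on the ledge within 11 mm of the glass (((y of bell in the frame of ledge above 0 m and y of plate in the frame of ledge between 0.163 and 0.187 m and (x of checker_left in the frame of ledge above 0.038 m and height (world z) of checker_left between 0.04 and 0.053 m)) or (y of bell in the frame of ledge below 0 m and y of plate in the frame of ledge between -0.187 and -0.163 m and (x of checker_right in the frame of ledge above 0.038 m and height (world z) of checker_right between 0.04 and 0.053 m))) and x of plate in the frame of ledge between -0.05 and 0.03 m and angle between the y axis of plate and the y axis of ledge, either way round below 0.3 rad and angle between plate's own z axis and vertical below 0.05 rad and height (world z) of plate between 0.042 and 0.049 m and linear speed of plate below 0.01 m/s); the robot touches nothing.
It fails at once if the plate is lifted, tipped or falls off the ledge (height (world z) of plate above 0.055 m or height (world z) of plate below 0.035 m or angle between plate's own z axis and vertical above 0.25 rad).
It fails at once if a checker is lifted or falls off the ledge (height (world z) of any of checker_left, checker_right above 0.055 m or height (world z) of any of checker_left, checker_right below 0.035 m).
It fails at once if the checker on the other side is moved more than 20 mm ((y of bell in the frame of ledge above 0 m and distance of checker_right from where it was at the start of the episode above 0.02 m) or (y of bell in the frame of ledge below 0 m and distance of checker_left from where it was at the start of the episode above 0.02 m)).
It fails at once if the die, bell, dish, cup, tray or brush is moved more than 20 mm (distance of any of die, bell, dish, cup, tray, brush from where it was at the start of the episode above 0.02 m).
It also fails if it takes over 48 s, if anything falls off the work surface, if the arm or the gripper's body presses on something with over 40 N, if the wrist force passes 120 N, or if a joint passes its speed limit or range.

### The arm

A 6-joint arm with a two-finger parallel gripper is mounted at the origin on the work surface. World frame = base frame: x ahead of the robot, y to its left, z up, the work surface at z = 0. Lengths are in m, angles in degrees, forces in N, time in s.
With the tool pointing down it reaches from about 0.4 to 0.825 m from the base axis. Payload 7 kg.
Tool frame: the origin (TCP) lies between the finger pads; the fingertips stand 14 mm ahead of it and the grasp point (between the pads) lies 5 mm behind it; z points along the fingers, y is the line along which they close (so a half turn about z gives the same grasp; the last joint's range is limited). The gripper opens to 88 mm and grips with 3 to 60 N. Pads are 19 mm wide; open, the fingers measure 130 mm over their backs; the gripper's body (78 mm by 193 mm) begins 47 mm behind the grasp point.
Start: joints at [83.543, 20.546, 0.682, 0, -70.136, -16.507], TCP at [0.263, 0.621, 0.241] pointing down, gripper open.
Joint ranges: [-176.03, 176.03], [-82.01, 121.73], [-58.28, 71.71], [-173.87, 95.51], [-174.79, -0.11], [-173.66, 173.66]. Speed limits (degrees/s): [136.94, 136.94, 172.46, 180, 180, 180].

### API

Orientations are given as [roll, pitch, yaw] about the fixed x, y, z axes, in that order (R = Rz(yaw) Ry(pitch) Rx(roll)).
In Python, from plant import status, cams, job gives the robot as it stands. The module is installed in compiled form; this text tells all that it offers.
- The arm moves only by the tool step_arm, never from a script. Its arguments are lists of equal length, an entry for each row: "xyz": the shift along the tool's x, y, z each as a share of 20 cm, from -1 to 1, a list of three; "yaw": the turn about the tool's z as a share of 360 degrees, from -1 to 1; "claw": the closure, from -1 (fully open) to 1 (shut). A call has 1 to 20 rows; each row is the pose to reach, as a shift and turn from the pose commanded when the call began, along the tool's axes at that moment, turning the shorter way round; what a row does not reach only later rows make up. A row lasts 1/12 s, in which the tool goes at most 41.7 mm and 7.16 degrees, less where a joint would pass 70% of its speed; a pose out of reach is approached as far as the arm can. A call with a number of a shift or a turn outside -1 to 1 is refused whole. A call with a gripper value outside its range is refused whole. The fingers move at their own pace and stop on an object; "grip_force" is the grip in N (left out, the last holds). Time passes only in rows, so rows that repeat a pose let the fingers close. It gives the time, the measured TCP pose, the force, the opening and the grip force at its end, in the units of the state.
- status.get_state(): the state, without advancing time (a new reading comes with each control period).
- cams.capture(name): name is "side" or "top" or "wrist"; returns (picture, depth): 480x640x3 uint8, blue, green, red; 480x640 float32, m along the optical axis (not along the pixel's ray), 0 where there is no reading.
- cams.calibration(name): a dict with "mtx" (3x3 intrinsics, pixels), "camera_from_world" (4x4, takes a point from world to camera coordinates); the wrist camera has in their place "T_tool_cam" (4x4, takes a point from camera to tool coordinates, whose origin is the TCP and whose axes are the flange's). Camera axes: x right, y down, z forward; pixel columns grow to the right and rows downward; lengths in m; the calibration is good to about 2 mm. A picture is of the moment at which its call begins: read the wrist's pose just before it. calibration takes no time and is no camera call.
- job.close_job(): hands the job in; it is judged then, once.
The state is a dict: "time_s": time; "joints": joint angles; "qd": joint speeds; "joint_torque": joint torques, N m; "tcp_pos": TCP position; "eef_rot": TCP orientation; "contact_force": force on the tool from outside, world axes, zero at the start; "moment": the same for the moment, N m; "gripper_width": finger opening in m; "gripper_force": force on a finger pad.
Only numpy, scipy, OpenCV 4.12 (cv2) and the standard library are available. Lean on these libraries where they do the work, as an engineer would, in place of code of your own. Each camera call takes 0.05 s, during which the arm holds its last target. There are 200 camera calls.

## Working session

There is one attempt and no reset: what is moved stays moved. The work goes in short steps, Python scripts to look and compute and a tool call to move; the robot and the scene stay as the last step left them, time stands still between calls to the robot, and variables do not carry over. Pictures are saved under pics/ and viewed, at most 10 in all, crops included, and the job is handed in when it is done.

Besides the shell and the picture viewer there is one more tool, called after "Request:" in YAML: its name, and indented under it one key for each argument. step_arm: Moves the arm, as the interface text tells. Shift numbers are shares of 20 cm and turn numbers shares of 360 degrees, none past 1 either way. Its arguments: {"type":"object","properties":{"xyz":{"type":"array"},"yaw":{"type":"array"},"claw":{"type":"array"},"grip_force":{"type":"number"}},"required":["xyz","yaw","claw"]}

```bash
mkdir -p pics; cat > h.py <<'E'
import numpy as np, cv2
from plant import status, cams, job
def shot(n,f):
    im,d=cams.capture(n); cv2.imwrite(f'pics/{f}.png',im); np.save(f'pics/{f}.npy',d); return im,d
def world(n,d):
    c=cams.calibration(n);K=np.array(c['mtx']);T=np.linalg.inv(np.array(c['camera_from_world']))
    v,u=np.mgrid[:d.shape[0],:d.shape[1]]
    P=np.stack([(u-K[0,2])/K[0,0]*d,(v-K[1,2])/K[1,1]*d,d],-1)
    return P@T[:3,:3].T+T[:3,3]
E
python3 - <<'E'
from h import *
print(status.get_state())
for n in('top','side'):
    im,d=shot(n,n+'0'); print(np.array(cams.calibration(n)['camera_from_world']).round(3))
E
```

```text
{'time_s': 0.0, 'joints': array([ 8.35432772e+01,  2.05909658e+01,  6.33759213e-01, -2.06779541e-02,
       -7.01353616e+01, -1.65072011e+01]), 'qd': array([ 0.00635337,  0.06420455,  0.03711645,  0.04501126, -0.0024563 ,
        0.01430743]), 'joint_torque': array([ 1.81686799e-03, -5.82721066e+01,  2.93052292e+01,  6.99724495e+00,
        6.83402453e-03, -1.74524512e-04]), 'tcp_pos': array([0.26318686, 0.6210705 , 0.2396261 ]), 'eef_rot': array([ 1.79905723e+02, -7.66714769e-03, -2.29709597e+01]), 'contact_force': array([-0.99631734, -0.58544079, -0.18754374]), 'moment': array([ 0.01482653, -0.01936022,  0.00355981]), 'gripper_force': 0.0, 'gripper_width': 0.08743727071097425}
[[ 1.600e-02 -1.000e+00  2.000e-03 -2.900e-02]
 [-9.830e-01 -1.600e-02 -1.830e-01  4.780e-01]
 [ 1.830e-01  1.000e-03 -9.830e-01  1.102e+00]
 [ 0.000e+00  0.000e+00  0.000e+00  1.000e+00]]
[[ 0.993 -0.116  0.011 -0.483]
 [-0.063 -0.612 -0.788  0.064]
 [ 0.099  0.782 -0.615  1.052]
 [ 0.     0.     0.     1.   ]]
```

View pics/top0.png

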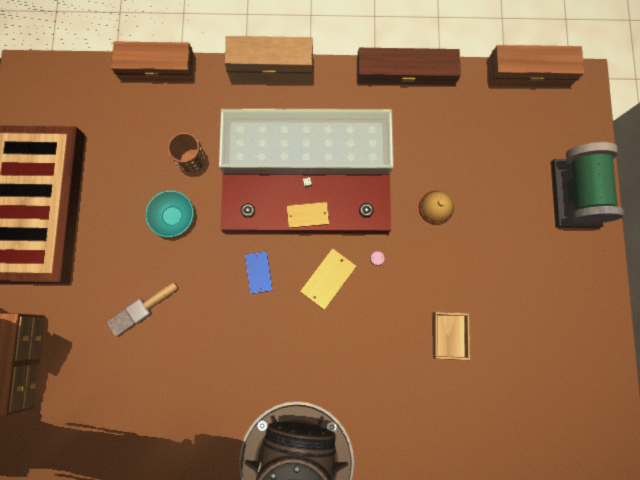

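View pics/side0.png

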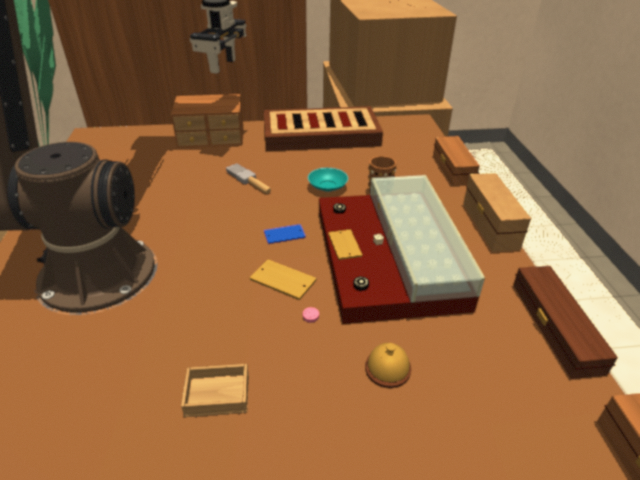

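The bell is off the right (-y) end. The plate is the brass one at (308,214) in the top view. The checker to push is at (367,210), the one to leave is at (248,210), and the die is at (307,182).

```bash
python3 - <<'E'
from h import *
im=cv2.imread('pics/top0.png');d=np.load('pics/top0.npy');W=world('top',d)
h=cv2.cvtColor(im,cv2.COLOR_BGR2HSV)
def rep(n,m):
    k,l,s,c=cv2.connectedComponentsWithStats(m.astype(np.uint8))
    for i in range(1,k):
        if s[i,4]>40:
            P=W[l==i]; r=cv2.minAreaRect((P[:,:2]*1000).astype(np.float32)); print(n,c[i].round(1),s[i,4],np.median(P,0).round(4),P[:,:2].mean(0).round(4),[np.round(a,1) for a in r])
box=np.zeros(d.shape,bool);box[176:230,224:388]=1
rep('plate',box&(h[...,0]>15)&(h[...,0]<35)&(h[...,2]>120)&(h[...,1]>100))
rep('dark',box&(im.max(2)<70))
rep('die',box&(im.min(2)>110))
z=W[...,2]
rep('ledge+case',(z>.035)&(z<.053)&(np.indices(z.shape)[0]>150)&(np.indices(z.shape)[0]<240)&(np.indices(z.shape)[1]>200)&(np.indices(z.shape)[1]<400))
rep('case',(z>.08)&(z<.1)&(np.indices(z.shape)[0]<190)&(np.indices(z.shape)[0]>100)&(np.indices(z.shape)[1]>215)&(np.indices(z.shape)[1]<400))
# ledge front/end edges
m=(h[...,1]>150)&(im[...,2]>50)&(z>.038)&(z<.053);m[:150]=0;m[240:]=0;m[:,:200]=0;m[:,400:]=0
for c in (235,280,330,380):
    v=np.where(m[:,c])[0]; print('col',c,v.min(),W[v.min(),c].round(4),v.max(),W[v.max(),c].round(4))
for r in (190,205,220):
    v=np.where(m[r])[0]; print('row',r,W[r,v.min()].round(4),W[r,v.max()].round(4))
E
```

```text
plate [307.4 214.5] 865 [ 0.5283 -0.0183  0.0512] [ 0.5271 -0.0174] [array([412.4, -30.2]), array([284.7,  89.8]), np.float64(6.2)]
die [306.9 180.8] 55 [ 0.6033 -0.0153  0.0604] [ 0.6043 -0.015 ] [array([607.1, -15. ]), array([22.4, 18.3]), np.float64(6.7)]
ledge+case [305.4 201.2] 9219 [ 0.5625 -0.0117  0.0454] [ 0.5608 -0.0123] [array([560.8, -12.5]), array([133.2, 381.3]), np.float64(0.7)]
case [305.6 138.8] 10290 [ 0.6903 -0.0108  0.092 ] [ 0.6906 -0.0108] [array([693.1, -10.3]), array([139.4, 381.5]), np.float64(0.8)]
col 235 174 [0.6209 0.1483 0.0475] 229 [0.495  0.1438 0.0413]
col 280 175 [0.6206 0.0463 0.0463] 229 [0.4961 0.0432 0.0441]
col 330 175 [ 0.622  -0.067   0.0482] 230 [ 0.4969 -0.0685  0.0384]
col 380 175 [ 0.6256 -0.1811  0.0427] 230 [ 0.4983 -0.1802  0.0406]
row 190 [0.5837 0.1765 0.0446] [ 0.5917 -0.2018  0.0389]
row 205 [0.549  0.1773 0.0437] [ 0.5552 -0.2005  0.0444]
row 220 [0.5145 0.1756 0.0438] [ 0.5192 -0.2013  0.0508]
```

```bash
python3 - <<'E'
from h import *
im=cv2.imread('pics/top0.png');d=np.load('pics/top0.npy');W=world('top',d)
c=cams.calibration('top');K=np.array(c['mtx']);T=np.array(c['camera_from_world']);Ti=np.linalg.inv(T)
def at(u,v,z):
    r=Ti[:3,:3]@np.linalg.solve(K,[u,v,1]);o=Ti[:3,3];return (o+r*(z-o[2])/r[2])
h=cv2.cvtColor(im,cv2.COLOR_BGR2HSV)
m=((h[...,0]>15)&(h[...,0]<35)&(h[...,2]>120)&(h[...,1]>100)).astype(np.uint8);b=m*0;b[195:232,270:345]=1;m=cv2.morphologyEx(m*b,cv2.MORPH_OPEN,np.ones((3,3)))
k=np.argwhere(m)[:,::-1]
P=np.array([at(u,v,.051)[:2]*1000 for u,v in k]).astype(np.float32);r=cv2.minAreaRect(P);print('plate',r,cv2.boxPoints(r).round(),P.mean(0))
for cx,cy in((248,210),(367,210)):
    sub=im[cy-12:cy+13,cx-12:cx+13]; hs=h[cy-12:cy+13,cx-12:cx+13]
    q=np.argwhere((sub[...,2]<75)|(hs[...,1]<110))[:,::-1]+[cx-12,cy-12]
    lo,hi=q.min(0),q.max(0);print('chk',lo,hi,at(*((lo+hi)/2),.056).round(4),at(*q.mean(0),.056).round(4),at(lo[0],cy,.056).round(4),at(hi[0],cy,.056).round(4))
cv2.imwrite('pics/z.png',cv2.resize(im[165:240,215:400],None,fx=4,fy=4,interpolation=cv2.INTER_CUBIC))
E
```

```text
plate ((528.8174438476562, -17.337615966796875), (49.20137405395508, 89.47358703613281), 6.115313529968262) [[500.  25.]
 [509. -64.]
 [558. -59.]
 [549.  30.]] [528.72394  -17.373337]
chk [241 204] [254 216] [0.5355 0.1157 0.056 ] [0.5354 0.1159 0.056 ] [0.5353 0.1302 0.056 ] [0.5358 0.1013 0.056 ]
chk [360 203] [372 216] [ 0.5411 -0.1474  0.056 ] [ 0.54   -0.1471  0.056 ] [ 0.5397 -0.1341  0.056 ] [ 0.5402 -0.1607  0.056 ]
```

View pics/z.png

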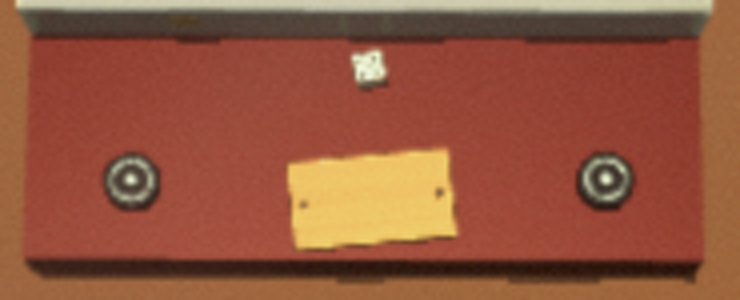

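Request:
step_arm:
  xyz:
    - [0.3,0.15,0]
    - [0.6,0.3,0]
    - [0.845,0.457,0]
    - [0.845,0.457,0]
    - [0.845,0.457,0]
    - [0.845,0.457,0]
    - [0.845,0.457,0]
  yaw: [-0.015,-0.03,-0.045,-0.06,-0.066,-0.066,-0.066]
  claw: [0.64,0.64,0.64,0.64,0.64,0.64,0.64]

```text
time_s: 0.68
tcp_pos: [0.3842, 0.47, 0.2406]
eef_rot: [-180.0, 0.0, 0.6]
contact_force: [-0.9, 0.5, -0.4]
gripper_width: 0.0462
gripper_force: 0.0
```

Request:
step_arm:
  xyz:
    - [0.55,1,0]
    - [0.55,1,0]
    - [0.55,1,0]
    - [0.55,1,0]
    - [0.55,1,0]
    - [0.55,1,0]
    - [0.55,1,0]
  yaw: [0,0,0,0,0,0,0]
  claw: [0.64,0.64,0.64,0.64,0.64,0.64,0.64]

```text
time_s: 1.27
tcp_pos: [0.4971, 0.2705, 0.2403]
eef_rot: [180.0, 0.0, 0.6]
contact_force: [-0.4, 0.7, 0.0]
gripper_width: 0.0163
gripper_force: 0.0
```

Request:
step_arm:
  xyz:
    - [0,1,0.2]
    - [0,1,0.2]
    - [0,1,0.2]
    - [0,1,0.2]
    - [0,1,0.2]
    - [0,1,0.2]
    - [0,1,0.2]
  yaw: [0,0,0,0,0,0,0]
  claw: [0.64,0.64,0.64,0.64,0.64,0.64,0.64]

```text
time_s: 1.85
tcp_pos: [0.4986, 0.0722, 0.2001]
eef_rot: [180.0, 0.0, 0.7]
contact_force: [0.5, -0.4, -0.5]
gripper_width: 0.0158
gripper_force: 0.0
```

Request:
step_arm:
  xyz:
    - [0,1,0]
    - [0,1,0]
    - [0,1,0]
    - [0,1,0]
    - [0,1,0]
    - [0,1,0]
    - [0,1,0]
  yaw: [0,0,0,0,0,0,0]
  claw: [0.64,0.64,0.64,0.64,0.64,0.64,0.64]

```text
time_s: 2.43
tcp_pos: [0.5024, -0.1272, 0.2004]
eef_rot: [-180.0, 0.0, 0.7]
contact_force: [0.2, 0.5, -0.2]
gripper_width: 0.0159
gripper_force: 0.0
```

Request:
step_arm:
  xyz:
    - [-0.05,0.1,0.2]
    - [-0.05,0.1,0.4]
    - [-0.05,0.1,0.4]
    - [-0.05,0.1,0.4]
    - [-0.05,0.1,0.4]
  yaw: [0,0,0,0,0]
  claw: [0.64,0.64,0.64,0.64,0.64]

```text
time_s: 2.85
tcp_pos: [0.4936, -0.146, 0.1221]
eef_rot: [180.0, -0.1, 0.9]
contact_force: [1.7, 0.5, 0.5]
gripper_width: 0.0161
gripper_force: 0.0
```

```bash
python3 - <<'E'
from h import *
from scipy.spatial.transform import Rotation as R
s=status.get_state();p=s['tcp_pos'];r=R.from_euler('xyz',s['eef_rot'],degrees=True).as_matrix()
im,d=shot('wrist','w1');c=cams.calibration('wrist');K=np.array(c['mtx']);T=np.array(c['T_tool_cam']);print(p,T.round(3))
for q in [(.5405,-.1472,.056),(.4955,-.1472,.045),(.495,-.147,.048)]:
    v=T[:3,:3].T@(r.T@(np.array(q)-p)-T[:3,3]);u=K@v;u=(u[:2]/u[2]).round().astype(int);print(q,u);cv2.drawMarker(im,tuple(map(int,u)),(0,255,0),0,15)
cv2.imwrite('pics/w1m.png',im)
E
```

```text
[ 0.49358298 -0.14595902  0.12209997] [[-0.    -0.968 -0.252  0.067]
 [ 1.    -0.     0.    -0.001]
 [-0.    -0.252  0.968 -0.145]
 [ 0.     0.     0.     1.   ]]
(0.5405, -0.1472, 0.056) [332 165]
(0.4955, -0.1472, 0.045) [330 247]
(0.495, -0.147, 0.048) [330 250]
```

View pics/w1m.png

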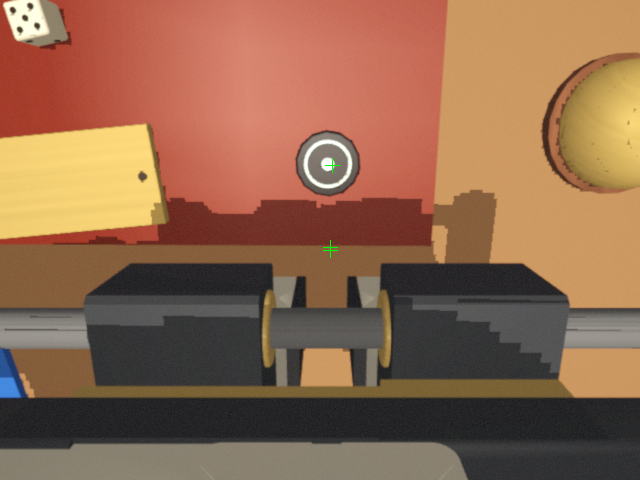

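The checker is centred at (327,164), about 2 mm further to +y than my estimate and lined up with the finger gap. I'm lowering and pushing.

Request:
step_arm:
  xyz:
    - [0,0,0.15]
    - [0,0,0.28]
    - [0,0,0.3]
    - [0,0,0.3]
    - [0,0,0.3]
    - [0,0,0.3]
  yaw: [0,0,0,0,0,0]
  claw: [0.64,0.64,0.64,0.64,0.64,0.64]

```text
time_s: 3.4
tcp_pos: [0.4935, -0.147, 0.0626]
eef_rot: [180.0, -0.2, 0.8]
contact_force: [0.9, 0.5, 0.4]
gripper_width: 0.0157
gripper_force: 0.0
```

Request:
step_arm:
  xyz:
    - [0.02,0,0]
    - [0.04,0,0]
    - [0.06,0,0]
    - [0.08,0,0]
    - [0.1,0,0]
    - [0.12,0,0]
    - [0.14,0,0]
    - [0.16,0,0]
    - [0.18,0,0]
    - [0.2,0,0]
    - [0.22,0,0]
    - [0.24,0,0]
    - [0.26,0,0]
    - [0.28,0,0]
    - [0.3,0,0]
    - [0.32,0,0]
    - [0.34,0,0]
    - [0.36,0,0]
    - [0.38,0,0]
    - [0.4,0,0]
  yaw: [0,0,0,0,0,0,0,0,0,0,0,0,0,0,0,0,0,0,0,0]
  claw: [0.64,0.64,0.64,0.64,0.64,0.64,0.64,0.64,0.64,0.64,0.64,0.64,0.64,0.64,0.64,0.64,0.64,0.64,0.64,0.64]

```text
time_s: 5.07
tcp_pos: [0.5723, -0.146, 0.0606]
eef_rot: [-180.0, -0.0, 0.8]
contact_force: [-0.2, 0.4, -0.2]
gripper_width: 0.0159
gripper_force: 0.0
```

```bash
python3 - <<'E'
from h import *
print(status.get_state()['tcp_pos'])
im,d=shot('wrist','w2')
E
```

```text
[ 0.57232656 -0.14603154  0.06055187]
```

View pics/w2.png

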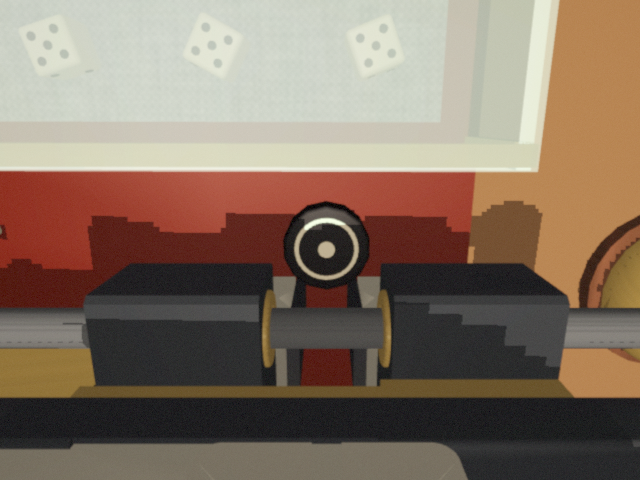

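The checker is cradled at (326,247), about a centimetre from the glass. I'll keep pushing slowly.

Request:
step_arm:
  xyz:
    - [0.01,0,0]
    - [0.02,0,0]
    - [0.03,0,0]
    - [0.04,0,0]
    - [0.045,0,0]
    - [0.05,0,0]
    - [0.055,0,0]
    - [0.06,0,0]
    - [0.06,0,0]
  yaw: [0,0,0,0,0,0,0,0,0]
  claw: [0.64,0.64,0.64,0.64,0.64,0.64,0.64,0.64,0.64]

```text
time_s: 5.87
tcp_pos: [0.5841, -0.1459, 0.0606]
eef_rot: [180.0, -0.0, 0.8]
contact_force: [0.5, -0.3, 0.4]
gripper_width: 0.0156
gripper_force: 0.0
```

```bash
python3 - <<'E'
from h import *
from scipy.spatial.transform import Rotation as R
s=status.get_state();p=s['tcp_pos'];r=R.from_euler('xyz',s['eef_rot'],degrees=True).as_matrix()
im,d=shot('wrist','w3');c=cams.calibration('wrist');K=np.array(c['mtx']);T=np.array(c['T_tool_cam'])
v,u=np.mgrid[:480,:640];P=np.stack([(u-K[0,2])/K[0,0]*d,(v-K[1,2])/K[1,1]*d,d],-1)@T[:3,:3].T+T[:3,3];P=P@r.T+p
for row in range(130,275,8): print(row,P[row,326].round(4),im[row,326])
E
```

```text
130 [ 0.649  -0.1438  0.0929] [203 214 209]
138 [ 0.647  -0.1439  0.093 ] [202 212 207]
146 [ 0.645  -0.1439  0.0932] [204 214 210]
154 [ 0.643  -0.1439  0.0934] [202 214 209]
162 [ 0.6408 -0.1439  0.0918] [184 198 204]
170 [ 0.6388 -0.144   0.0926] [185 198 204]
178 [ 0.6369 -0.144   0.0937] [183 198 200]
186 [ 0.6347 -0.144   0.0933] [182 199 197]
194 [ 0.6324 -0.1441  0.0922] [192 217 218]
202 [ 0.6304 -0.1441  0.0928] [191 217 218]
210 [ 0.6284 -0.1441  0.0936] [193 218 218]
218 [ 0.6181 -0.1443  0.0567] [200 224 217]
226 [ 0.6152 -0.1443  0.0567] [21 22 26]
234 [ 0.6125 -0.1443  0.0577] [36 40 41]
242 [ 0.6097 -0.1444  0.0584] [146 175 189]
250 [ 0.6068 -0.1444  0.0585] [148 177 191]
258 [ 0.6037 -0.1445  0.0581] [50 64 71]
266 [ 0.6006 -0.1445  0.0579] [22 25 27]
274 [ 0.5974 -0.1445  0.0577] [42 47 51]
```

Request:
step_arm:
  xyz:
    - [0.003,0,0]
    - [0.006,0,0]
    - [0.009,0,0]
    - [0.012,0,0]
    - [0.014,0,0]
    - [0.014,0,0]
  yaw: [0,0,0,0,0,0]
  claw: [0.64,0.64,0.64,0.64,0.64,0.64]

```text
time_s: 6.42
tcp_pos: [0.5868, -0.1458, 0.0606]
eef_rot: [180.0, -0.0, 0.8]
contact_force: [0.1, 0.9, 0.2]
gripper_width: 0.0158
gripper_force: 0.0
```

Request:
step_arm:
  xyz:
    - [0.003,0,0]
    - [0.006,0,0]
    - [0.008,0,0]
    - [0.008,0,0]
  yaw: [0,0,0,0]
  claw: [0.64,0.64,0.64,0.64]

```text
time_s: 6.75
tcp_pos: [0.5883, -0.1459, 0.0605]
eef_rot: [180.0, 0.0, 0.8]
contact_force: [-0.6, 0.7, 0.3]
gripper_width: 0.0157
gripper_force: 0.1
```

Request:
step_arm:
  xyz:
    - [0.003,0,0]
    - [0.005,0,0]
    - [0.005,0,0]
  yaw: [0,0,0]
  claw: [0.64,0.64,0.64]

```text
time_s: 7.0
tcp_pos: [0.5886, -0.1459, 0.0604]
eef_rot: [-180.0, 0.1, 0.8]
contact_force: [-3.4, 1.0, 1.4]
gripper_width: 0.0154
gripper_force: 1.3
```

The force shows the checker has reached the glass. I'll back off, rise and go around to the plate's +y end.

Request:
step_arm:
  xyz:
    - [-0.03,0,0]
    - [-0.1,0,0]
    - [-0.2,0,0]
    - [-0.2,0,-0.2]
    - [-0.2,0,-0.4]
    - [-0.2,0,-0.4]
    - [-0.2,0,-0.4]
    - [-0.2,0,-0.4]
  yaw: [0,0,0,0,0,0,0,0]
  claw: [0.64,0.64,0.64,0.64,0.64,0.5,0.4,0.36]

```text
time_s: 7.67
tcp_pos: [0.5494, -0.1462, 0.141]
eef_rot: [-180.0, -0.1, 0.8]
contact_force: [0.2, 0.6, -0.7]
gripper_width: 0.0263
gripper_force: 0.0
```

Request:
step_arm:
  xyz:
    - [-0.094,-0.2,0]
    - [-0.094,-0.4,0]
    - [-0.094,-0.6,0]
    - [-0.094,-0.8,0]
    - [-0.094,-0.98,0]
    - [-0.094,-0.98,0]
    - [-0.094,-0.98,0]
    - [-0.094,-0.98,0]
    - [-0.094,-0.98,0]
    - [-0.094,-0.98,0]
    - [-0.094,-0.98,0]
    - [-0.094,-0.98,0]
    - [-0.094,-0.98,0]
    - [-0.094,-0.98,0]
    - [-0.094,-0.98,0]
    - [-0.094,-0.98,0]
  yaw: [0.25,0.25,0.25,0.25,0.25,0.25,0.25,0.25,0.25,0.25,0.25,0.25,0.25,0.25,0.25,0.25]
  claw: [0.36,0.36,0.36,0.36,0.36,0.36,0.36,0.36,0.36,0.36,0.36,0.36,0.36,0.36,0.36,0.36]

```text
time_s: 9.0
tcp_pos: [0.5275, 0.0492, 0.1399]
eef_rot: [179.9, -0.0, -89.0]
contact_force: [0.4, -0.0, -0.1]
gripper_width: 0.0278
gripper_force: 0.0
```

```bash
python3 - <<'E'
from h import *
im,d=shot('wrist','w4')
E
```

```text
(no output)
```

View pics/w4.png

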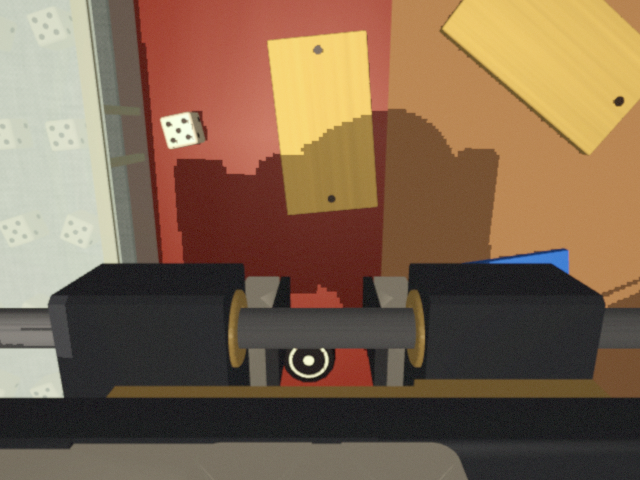

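The plate's near end spans (288–378, 210) and the finger gap is centred on it. The other checker, at (308,360), lies well behind the fingers.

Request:
step_arm:
  xyz:
    - [0,0,0.15]
    - [0,0,0.3]
    - [0,0,0.37]
    - [0,0,0.395]
    - [0,0,0.395]
    - [0,0,0.395]
    - [0,0,0.395]
  yaw: [0,0,0,0,0,0,0]
  claw: [0.36,0.36,0.36,0.36,0.36,0.36,0.36]

```text
time_s: 9.63
tcp_pos: [0.5284, 0.0496, 0.0622]
eef_rot: [-179.9, 0.0, -89.1]
contact_force: [-0.3, -0.2, 0.7]
gripper_width: 0.028
gripper_force: 0.0
```

Request:
step_arm:
  xyz:
    - [0.015,0,0.004]
    - [0.03,0,0.004]
    - [0.045,0,0.004]
    - [0.06,0,0.004]
    - [0.08,0,0.004]
    - [0.1,0,0.004]
    - [0.12,0,0.004]
    - [0.14,0,0.004]
    - [0.165,0,0.004]
    - [0.19,0,0.004]
    - [0.215,0,0.004]
    - [0.24,0,0.004]
    - [0.265,0,0.004]
    - [0.29,0,0.004]
    - [0.315,0,0.004]
    - [0.34,0,0.004]
    - [0.365,0,0.004]
    - [0.385,0,0.004]
    - [0.4,0,0.004]
    - [0.4,0,0.004]
  yaw: [0,0,0,0,0,0,0,0,0,0,0,0,0,0,0,0,0,0,0,0]
  claw: [0.36,0.36,0.36,0.36,0.36,0.36,0.36,0.36,0.36,0.36,0.36,0.36,0.36,0.36,0.36,0.36,0.36,0.36,0.36,0.36]

```text
time_s: 11.3
tcp_pos: [0.5288, -0.0313, 0.0607]
eef_rot: [180.0, -0.0, -89.2]
contact_force: [-0.0, 0.8, 0.2]
gripper_width: 0.0278
gripper_force: 0.2
```

```bash
python3 - <<'E'
from h import *
im,d=shot('wrist','w5')
E
```

```text
(no output)
```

View pics/w5.png

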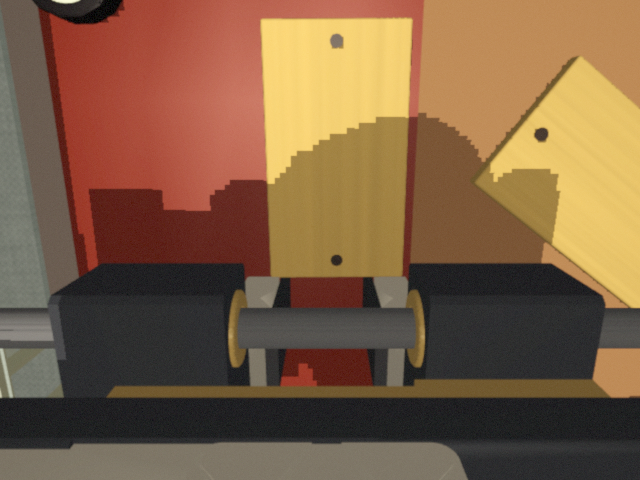

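The plate sits flush and straight against both fingertips, with its near edge at row 277. I'll keep pushing.

Request:
step_arm:
  xyz:
    - [0.015,0,0]
    - [0.035,0,0]
    - [0.06,0,0]
    - [0.085,0,0]
    - [0.11,0,0]
    - [0.135,0,0]
    - [0.16,0,0]
    - [0.185,0,0]
    - [0.21,0,0]
    - [0.235,0,0]
    - [0.26,0,0]
    - [0.285,0,0]
    - [0.31,0,0]
    - [0.335,0,0]
    - [0.36,0,0]
    - [0.385,0,0]
    - [0.41,0,0]
    - [0.43,0,0]
    - [0.445,0,0]
    - [0.45,0,0]
  yaw: [0,0,0,0,0,0,0,0,0,0,0,0,0,0,0,0,0,0,0,0]
  claw: [0.36,0.36,0.36,0.36,0.36,0.36,0.36,0.36,0.36,0.36,0.36,0.36,0.36,0.36,0.36,0.36,0.36,0.36,0.36,0.36]

```text
time_s: 13.02
tcp_pos: [0.5301, -0.1211, 0.0607]
eef_rot: [180.0, -0.0, -89.2]
contact_force: [0.4, 1.5, 0.2]
gripper_width: 0.0285
gripper_force: 0.5
```

```bash
python3 - <<'E'
from h import *
from scipy.spatial.transform import Rotation as R
s=status.get_state();p=s['tcp_pos'];r=R.from_euler('xyz',s['eef_rot'],degrees=True).as_matrix()
im,d=shot('wrist','w6');c=cams.calibration('wrist');K=np.array(c['mtx']);T=np.array(c['T_tool_cam'])
v,u=np.mgrid[:480,:640];P=np.stack([(u-K[0,2])/K[0,0]*d,(v-K[1,2])/K[1,1]*d,d],-1)@T[:3,:3].T+T[:3,3];P=P@r.T+p
for row in (8,14,18,22,26,30,268,272,276,280,284): print(row,P[row,320].round(4),im[row,320])
l=P[40:200,150:262].reshape(-1,3);l=l[(abs(l[:,2]-.046)<.005)];print('ledge end y',l[:,1].min().round(4),np.sort(l[:,1])[:200:40])
E
```

```text
8 [ 0.5337 -0.2359 -0.0015] [ 89 139 191]
14 [ 0.5336 -0.2328  0.0013] [ 87 140 190]
18 [ 5.336e-01 -2.314e-01  5.000e-04] [ 94 161 205]
22 [ 0.5327 -0.2192  0.0526] [118 212 248]
26 [ 0.5327 -0.2181  0.0516] [117 210 248]
30 [ 0.5327 -0.2167  0.0529] [116 211 248]
268 [ 0.5319 -0.1346  0.0527] [ 64 125 155]
272 [ 0.5319 -0.1329  0.0525] [ 63 124 154]
276 [ 0.5319 -0.1312  0.052 ] [ 60 113 145]
280 [ 0.5319 -0.1271  0.0456] [25 32 98]
284 [ 0.5319 -0.1258  0.0466] [32 35 99]
ledge end y -0.2 [-0.19996222 -0.19973104 -0.19956748 -0.1994666  -0.19933848]
```

View pics/w6.png

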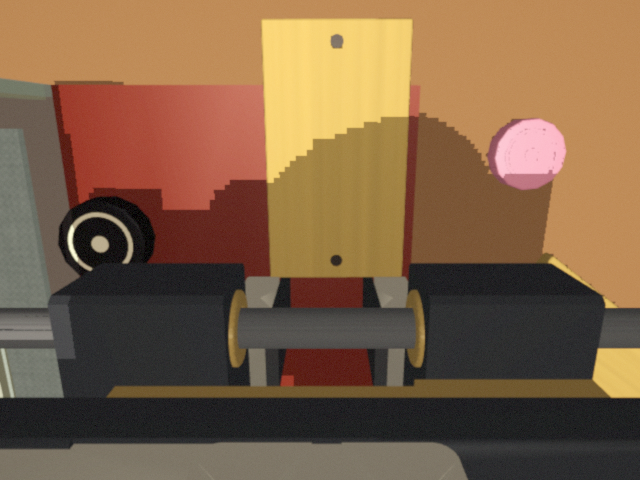

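The plate overhangs by about 19.5 mm: its far end is at row 20 and the ledge end at row 86. It needs 10.5 mm more.

Request:
step_arm:
  xyz:
    - [0.01,0,0]
    - [0.02,0,0]
    - [0.03,0,0]
    - [0.04,0,0]
    - [0.048,0,0]
    - [0.052,0,0]
    - [0.052,0,0]
    - [0.052,0,0]
    - [0.052,0,0]
  yaw: [0,0,0,0,0,0,0,0,0]
  claw: [0.36,0.36,0.36,0.36,0.36,0.36,0.36,0.36,0.36]

```text
time_s: 13.82
tcp_pos: [0.5303, -0.1311, 0.0608]
eef_rot: [180.0, -0.0, -89.2]
contact_force: [-0.6, 0.4, 0.9]
gripper_width: 0.0283
gripper_force: 0.0
```

Request:
step_arm:
  xyz:
    - [-0.02,0,0]
    - [-0.08,0,0]
    - [-0.15,0,0]
    - [-0.15,0,-0.1]
    - [-0.15,0,-0.3]
    - [-0.15,0,-0.5]
    - [-0.15,0,-0.7]
    - [-0.15,0,-0.7]
    - [-0.15,0,-0.7]
  yaw: [0,0,0,0,0,0,0,0,0]
  claw: [0.36,0.36,0.36,0.36,0.36,0.36,0.36,0.36,0.36]

```text
time_s: 14.57
tcp_pos: [0.5313, -0.1, 0.2037]
eef_rot: [-179.7, 0.0, -89.2]
contact_force: [-0.2, 0.3, -1.2]
gripper_width: 0.0283
gripper_force: 0.0
```

```bash
python3 - <<'E'
from h import *
from scipy.spatial.transform import Rotation as R
s=status.get_state();p=s['tcp_pos'];r=R.from_euler('xyz',s['eef_rot'],degrees=True).as_matrix()
im,d=shot('wrist','w7');c=cams.calibration('wrist');K=np.array(c['mtx']);T=np.array(c['T_tool_cam'])
v,u=np.mgrid[:480,:640];P=np.stack([(u-K[0,2])/K[0,0]*d,(v-K[1,2])/K[1,1]*d,d],-1)@T[:3,:3].T+T[:3,3];P=P@r.T+p
h=cv2.cvtColor(im,cv2.COLOR_BGR2HSV)
m=(h[...,0]>15)&(h[...,0]<35)&(h[...,1]>100)&(abs(P[...,2]-.052)<.005);m[260:]=0
q=(P[m][:,:2]*1000).astype(np.float32);print(cv2.minAreaRect(q),P[m][:,2].mean())
l=P[(h[...,0]<8)&(h[...,1]>120)&(abs(P[...,2]-.045)<.005)];print('ledge end',np.percentile(l[:,1],[.1,.5]))
E
```

```text
((552.7945556640625, -181.55133056640625), (102.28105163574219, 97.66492462158203), 0.8437739610671997) 0.052109911901034665
ledge end [-0.19910892 -0.19837341]
```

View pics/w7.png

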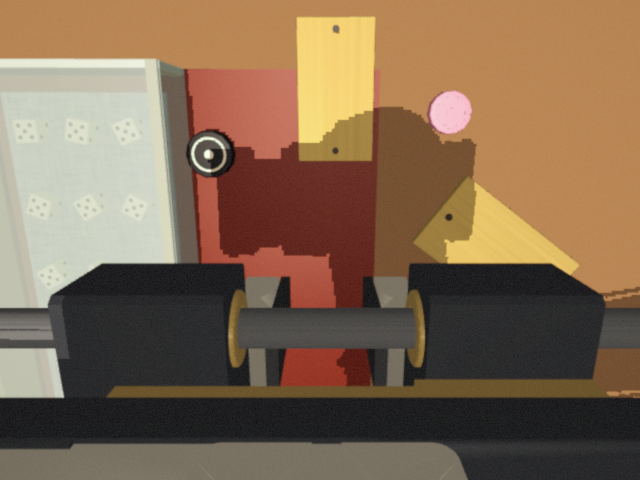

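The plate spans rows 17–160 and the ledge end is at row 69, so about 30 mm overhangs and it is straight. The checker at (210,154) is against the glass, and the arm is clear.

```bash
python3 -c "
from plant import job
print(job.close_job())"
```

```text
the job is handed in; nothing more can be done
None
```

I pushed the ebony checker back against the glass, then pushed the plate until about 30 mm of it overhangs the bell's end, flat and straight; the arm is clear and the job is handed in, though the hand-in gave no verdict.

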